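# Put the carver's tools back on their outlines

### The arm

A 6-joint arm with a two-finger parallel gripper is mounted at the origin on the work surface. World frame = base frame: x ahead of the robot, y to its left, z up, the work surface at z = 0. Lengths are in m, angles in rad, forces in N, time in s.
With the tool pointing down it reaches from about 0.325 to 0.925 m from the base axis. Payload 3.1 kg.
Tool frame: the origin (TCP) lies between the finger pads; the fingertips stand 17 mm ahead of it and the grasp point (between the pads) lies 2 mm behind it; z points along the fingers, y is the line along which they close (so a half turn about z gives the same grasp; the last joint's range is limited). The gripper opens to 85 mm and grips with 20 to 120 N. Pads are 22 mm wide; open, the fingers measure 114 mm over their backs; the gripper's body (76 mm by 85 mm) begins 54 mm behind the grasp point. The pads swing forward as they close: fully open they stand 13 mm farther back than shut.
Start: joints at [1.036, 0.217, 1.613, -0, 1.311, -0.112], TCP at [0.256, 0.57, 0.248] pointing down, gripper open.
Joint ranges: [-2.75, 2.75], [-0.78, 2.1], [0.31, 2.55], [-1.13, 4.27], [0.13, 2.63], [-2.58, 2.58]. Speed limits (rad/s): [2.79, 2.79, 3.14, 3.14, 3.14, 3.14].

### API

Orientations are given as a 3x3 rotation matrix whose columns are the frame's x, y, z axes.
In Python, from station import * gives the robot as it stands.
- The arm moves only by the shell command python3 -m jog 'ROWS' [FORCE]. ROWS is JSON, a list of rows, each an object with "translation": the shift along the tool's x, y, z in mm, a list of three; "yaw": the turn about the tool's z in rad; "grip": the finger opening in mm, from 0 to 85.4. A call has 1 to 10 rows; each row is the pose to reach, as a shift and turn from the pose commanded when the call began, along the tool's axes at that moment; what a row does not reach only later rows make up. A row lasts 1/12 s, in which the tool goes at most 41.7 mm and 7.16 degrees, less where a joint would pass 70% of its speed; a pose out of reach is approached as far as the arm can. A call with a gripper value outside its range is refused whole. The fingers move at their own pace and stop on an object; FORCE is the grip in N (left out, the last holds). Time passes only in rows, so rows that repeat a pose let the fingers close. It gives the time, the measured TCP pose, the force, the opening and the grip force at its end, in the units of the state.
- sense(): the state, without advancing time (a new reading comes with each control period).
- get_image(name): name is "side" or "top"; returns a dict with "img" (400x640x3 uint8, red, green, blue), "K" (3x3 intrinsics, pixels), "R" (3x3) and "t" (3): a world point X has camera coordinates R X + t. Camera axes: x right, y down, z forward; pixel columns grow to the right and rows downward; lengths in m; the calibration is good to about 2 mm. A picture is of the moment at which its call begins. There is no depth.
- finish_job(): hands the job in; it is judged then, once.
The state is a dict: "clock": time; "qpos": joint angles; "dq": joint speeds; "joint_torque": joint torques, N m; "eef_pos": TCP position; "ee_rot": TCP orientation; "force": force on the tool from outside, world axes, zero at the start; "moment": the same for the moment, N m; "opening": finger opening in m; "finger_force": force on a finger pad.
Only numpy, scipy, OpenCV 4.12 (cv2) and the standard library are available. Lean on these libraries where they do the work, as an engineer would, in place of code of your own. Each camera call takes 0.05 s, during which the arm holds its last target. There are 200 camera calls.

### The job

Tidy the bench: lay each of the four tools (mallet, block plane, try square, sanding block) flat on the white tile painted with its own outline, covering the outline and pointing the same way as it (the sanding block may go either way round). Leave the tools lying still, released, and do not move or tip the glue bottle or the tape measure.

Things in the scene. Friction and masses are not known exactly. Their poses are not given: they have to be found in the camera images.
- mallet: Small wooden mallet lying flat: pale wood head 40 (x) x 84 (y) x 40 mm high, from x = +20 to +60 mm, and a red handle 24 x 24 mm in section (undersurface 8 mm above the head's underside, top at 32 mm), from x = -60 to +20 mm. About 0.3 kg, balances near x = +30 mm, on its head alone. Origin on the handle's middle line at the level of the head's underside, 40 mm behind the head's centre; x points towards the head, z up. The handle can be gripped across y at the origin.
- plane: Small block plane on its sole: blue body 110 (x) x 42 (y) x 24 mm high, a sloping steel iron on its rear half (up to 45 mm high) and a round brass knob at the front, x = +40 mm, top at 44 mm. About 0.45 kg. Origin at the centre of the sole; x points to the front (knob), z up. Grip across y on the body's sides.
- square: Try square lying flat, L-shaped: yellow stock 100 (x) x 20 (y) x 20 mm high, and a steel blade 3 mm thick, level with the stock's underside, 24 mm wide (x = +26 to +50 mm), standing out to the +y side to y = +65 mm. About 0.16 kg. Origin at the centre of the stock's underside; x along the stock towards the blade's end, y towards the blade's tip, z up. Grip the stock across y at x = -10 mm.
- sanding_block: Sanding block lying on its cork: 105 (x) x 55 (y) x 32 mm high, cork below, green plastic on top. About 0.1 kg. Origin at the centre of the underside; x along its length, z up; it looks the same either way round. Grip across y.
- tile_mallet: White board tile 155 (x) x 100 (y) x 6 mm thick, fixed to the bench; origin at the centre of its underside, z up; x is its long axis, with a small black hole mark at the tail (-x) end. Painted on its top, a red T-shaped outline of the mallet, its head at the +x end. A mallet lying true on it has its x along the tile's x and its origin at x = +15, y = 0 mm of the tile, on the tile's top.
- tile_plane: White board tile 155 (x) x 100 (y) x 6 mm thick, fixed to the bench; origin at the centre of its underside, z up; x is its long axis, with a small black hole mark at the tail (-x) end. Painted on its top, a blue rectangular outline of the plane with a brass-coloured disc for the knob at the +x end. A plane standing true on it has its x along the tile's x and its origin at x = +15, y = 0 mm of the tile, on the tile's top.
- tile_square: White board tile 155 (x) x 100 (y) x 6 mm thick, fixed to the bench; origin at the centre of its underside, z up; x is its long axis, with a small black hole mark at the tail (-x) end. Painted on its top, a yellow L-shaped outline of the try square. A square lying true on it has its x along the tile's x and its origin at x = +15, y = -27.5 mm of the tile, on the tile's top (blade towards the tile's +y, at the +x end).
- tile_block: White board tile 155 (x) x 100 (y) x 6 mm thick, fixed to the bench; origin at the centre of its underside, z up; x is its long axis, with a small black hole mark at the tail (-x) end. Painted on its top, a green rectangular outline 105 x 55 mm of the sanding block. A block lying true on it has its x along the tile's x, either way round, and its origin at x = +15, y = 0 mm of the tile, on the tile's top.
- glue: Bystander: white glue bottle with an orange cap, upright, 54 mm across, 150 mm high; origin at the centre of its underside.
- tape: Bystander: black tape measure with orange discs, 70 x 35 x 60 mm high, standing on its edge; origin at the centre of its underside.
Mind the look-alikes: they are no part of the job. Leave any pink or purple look-alike of the tile_square alone.

How it is judged:
At the end, for the whole second after the job is handed in: Each tool rests flat (tilt under 0.08 rad) and still on the top of its own tile, its origin within 10 mm along each tile axis of the place its outline gives, its x axis within 0.18 rad of the tile's, the same way round (sanding block: either way) (x of mallet in the frame of tile_mallet between 0.005 and 0.025 m and y of mallet in the frame of tile_mallet between -0.01 and 0.01 m and z of mallet in the frame of tile_mallet between 0.003 and 0.009 m and angle between each of mallet, plane, square, sanding_block's own z axis and vertical below 0.08 rad and angle between the x axis of mallet and the x axis of tile_mallet, either way round below 0.18 rad and linear speed of each of mallet, plane, square, sanding_block below 0.02 m/s and angular speed of each of mallet, plane, square, sanding_block below 0.2 rad/s and x of tile_mallet in the frame of mallet below 0 m and x of plane in the frame of tile_plane between 0.005 and 0.025 m and y of plane in the frame of tile_plane between -0.01 and 0.01 m and z of plane in the frame of tile_plane between 0.003 and 0.009 m and angle between the x axis of plane and the x axis of tile_plane, either way round below 0.18 rad and x of tile_plane in the frame of plane below 0 m and x of square in the frame of tile_square between 0.005 and 0.025 m and y of square in the frame of tile_square between -0.0375 and -0.0175 m and z of square in the frame of tile_square between 0.003 and 0.009 m and angle between the x axis of square and the x axis of tile_square, either way round below 0.18 rad and y of tile_square in the frame of square above 0 m and x of sanding_block in the frame of tile_block between 0.005 and 0.025 m and y of sanding_block in the frame of tile_block between -0.01 and 0.01 m and z of sanding_block in the frame of tile_block between 0.003 and 0.009 m and angle between the x axis of sanding_block and the x axis of tile_block, either way round below 0.18 rad); the robot touches nothing.
It fails at once if the glue bottle is moved by more than 20 mm or tipped (distance of glue from where it was at the start of the episode above 0.02 m or angle between glue's own z axis and vertical above 0.3 rad).
It fails at once if the tape measure is moved by more than 20 mm or tipped (distance of tape from where it was at the start of the episode above 0.02 m or angle between tape's own z axis and vertical above 0.3 rad).
It also fails if it takes over 120 s, if anything falls off the work surface, if the arm or the gripper's body presses on something with over 40 N, if the wrist force passes 120 N, or if a joint passes its speed limit or range.

## Working session

There is one attempt and no reset: what is moved stays moved. The work goes in short steps, Python scripts to look and compute and a shell command to move; the robot and the scene stay as the last step left them, time stands still between calls to the robot, and variables do not carry over. Pictures are saved under pics/ and viewed, at most 14 in all, crops included, and the job is handed in when it is done.

```bash
mkdir -p pics; ls; python3 - <<'E'
from station import *
import cv2
for n in("top","side"):
    d=get_image(n); cv2.imwrite(f"pics/{n}0.png",d["img"][:,:,::-1]); print(n,d["K"].tolist(),d["R"].round(3).tolist(),d["t"].round(3).tolist())
print(sense())
E
```

```text
pics
top [[480.5565109615293, 0.0, 326.50753125741943], [0.0, 480.5565109615293, 211.0120089254595], [0.0, 0.0, 1.0]] [[0.017, -1.0, 0.003], [-0.99, -0.018, -0.141], [0.141, -0.001, -0.99]] [-0.018, 0.506, 1.527]
side [[396.93317575605204, 0.0, 315.9219368900209], [0.0, 396.93317575605204, 198.4290405727561], [0.0, 0.0, 1.0]] [[0.797, -0.603, 0.009], [-0.432, -0.581, -0.69], [0.421, 0.546, -0.724]] [-0.391, 0.238, 1.075]
{'clock': 0.1, 'qpos': array([ 1.03576246e+00,  2.17674973e-01,  1.61478856e+00,  6.14164260e-06,
        1.31133259e+00, -1.12154287e-01]), 'dq': array([ 8.96864115e-05, -2.61757487e-03, -3.65681027e-03, -9.39031041e-04,
        2.72404505e-04,  2.34271728e-04]), 'joint_torque': array([-1.59895324e-03, -3.98081732e+01, -3.04969704e+01, -2.26832130e-04,
        4.26680868e-03,  4.01099271e-05]), 'eef_pos': array([0.25608023, 0.56935095, 0.24709338]), 'ee_rot': array([[-9.11910185e-01,  4.10388280e-01, -1.12858790e-03],
       [ 4.10389754e-01,  9.11908256e-01, -1.89250765e-03],
       [ 2.52505661e-04, -2.18895791e-03, -9.99997572e-01]]), 'force': array([0.03955798, 0.32434134, 1.30995228]), 'moment': array([ 0.02162321,  0.00182831, -0.0559822 ]), 'finger_force': 0.0, 'opening': 0.08536055496876206}
```

View pics/top0.png

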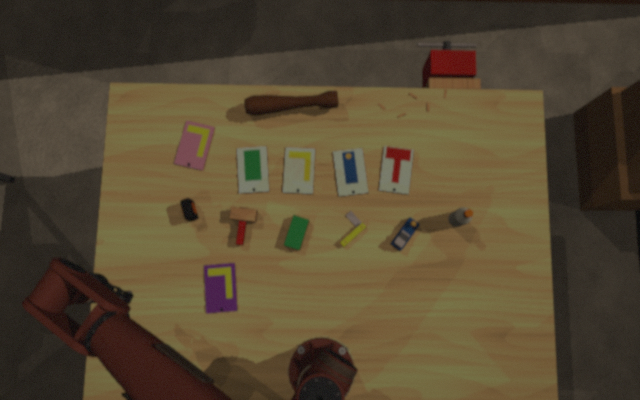

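View pics/side0.png

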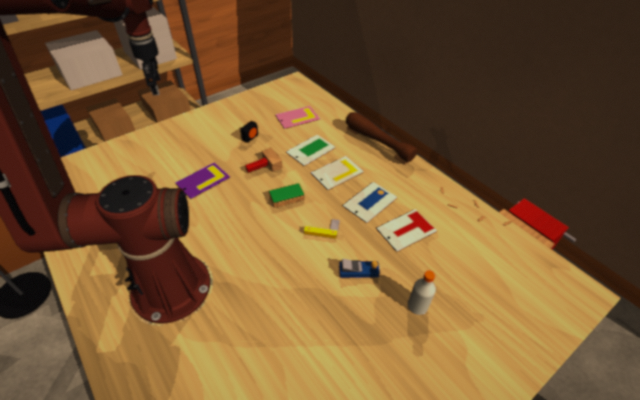

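Top view: white tiles are block (252,169), square (299,170), plane (350,172) and mallet (396,170). The tools below them are mallet (241,225), block (296,233), square (353,233) and plane (404,235). The tape is at (189,210) and the glue at (460,217). There are three square-tile candidates: white (299,170), pink (194,145) and purple (221,288). White fits the description. I'll confirm it in an enlarged crop.

```bash
python3 - <<'E'
import cv2
i=cv2.imread("pics/top0.png")[115:265,165:480]
i=cv2.convertScaleAbs(i,alpha=1.5)
cv2.imwrite("pics/crop0.png",cv2.resize(i,None,fx=2.5,fy=2.5,interpolation=cv2.INTER_CUBIC))
E
cat > h.py <<'E'
from station import *
import numpy as np, cv2
def world(d,uv,z):
    uv=np.atleast_2d(np.float64(uv)); r=np.c_[uv,np.ones(len(uv))]@np.linalg.inv(d["K"]).T@d["R"]
    c=-d["R"].T@d["t"]; return (c+r*((z-c[2])/r[:,2])[:,None])[:,:2]
def seg(d,hsv,lo,hi,roi):
    m=cv2.inRange(hsv,np.array(lo),np.array(hi)); k=np.zeros_like(m); a,b,c,e=roi; k[c:e,a:b]=m[c:e,a:b]
    n,l,s,_=cv2.connectedComponentsWithStats(k); j=1+s[1:,4].argmax(); v,u=np.nonzero(l==j); return np.c_[u,v]
def rect(d,px,z):
    # min area rect of blob in world mm at height z; angle of long side
    w=world(d,px,z)*1000; (c,s,a)=cv2.minAreaRect(w.astype(np.float32))
    if s[0]<s[1]: a+=90; s=s[::-1]
    return np.round(c,1),np.round(s,1),round((a+90)%180-90,1),w.mean(0).round(1)
E
python3 - <<'E'
from h import *
d=get_image("top"); hsv=cv2.cvtColor(d["img"],cv2.COLOR_RGB2HSV)
def go(n,lo,hi,roi,z): 
    try: print(n,*rect(d,seg(d,hsv,lo,hi,roi),z))
    except Exception as e: print(n,e)
for n,r in dict(block=(230,275,140,200),square=(277,321,140,200),plane=(325,372,140,200),mallet=(374,420,140,200)).items():
    go("tile "+n,(0,0,90),(179,60,255),r,.006)
G=((45,80,20),(85,255,255));B=((95,80,20),(130,255,255));Y=((22,170,120),(34,255,255));
go("o block",*G,(230,275,140,200),.006);go("o plane",*B,(325,372,140,200),.006);go("o square",*Y,(277,321,140,200),.006)
go("o mallet",(0,170,60),(6,255,255),(374,420,140,200),.006)
go("block",*G,(275,320,205,260),.032);go("square",*Y,(335,370,210,250),.02);go("plane",*B,(380,422,210,260),.024)
go("mallet handle",(0,170,40),(6,255,255),(225,265,205,250),.032)
go("glue cap",(5,180,120),(15,255,255),(440,480,200,230),.15)
for p in[(241,214),(299,170),(404,235),(353,218),(189,210),(460,217),(250,100)]:print(p,hsv[p[1],p[0]])
E
```

```text
tile block [646.3 241.9] [153.3  98.8] 5.1 [636.  240.8]
tile square [646.5  86.8] [153.3  98.1] -1.7 [632.4  93.1]
tile plane [644.8 -86.3] [153.8  98.1] 8.0 [638.3 -86.9]
tile mallet [ 653.7 -239. ] [151.3  99.7] -6.6 [ 633.6 -237.1]
o block [663.2 243.2] [101.2  51.5] 5.2 [662.6 243.1]
o plane [660.3 -84.7] [101.3  35.1] 7.7 [652.7 -85.6]
o square [661.3  84.1] [89.4 64.2] 1.1 [677.1  70.9]
o mallet [ 671. -244.] [110.9  75.3] -4.8 [ 691.1 -245. ]
block [434.9  88.8] [101.8  52.9] -16.1 [434.6  88.8]
square [434.6 -98.3] [90.6 12. ] -46.8 [432.8 -96.3]
plane [ 461.9 -282.2] [39.8 34.9] -36.4 [ 458.6 -277.8]
mallet handle [431.3 267.9] [76.1 22.6] -4.6 [432. 268.]
glue cap [ 493.6 -442.8] [10.5  8.8] 45.1 [ 494.3 -443. ]
(241, 214) [ 15 142 117]
(299, 170) [ 25  54 122]
(404, 235) [15 41 62]
(353, 218) [ 13  50 108]
(189, 210) [135  23  22]
(460, 217) [21 55 65]
(250, 100) [ 10 170  54]
```

View pics/crop0.png

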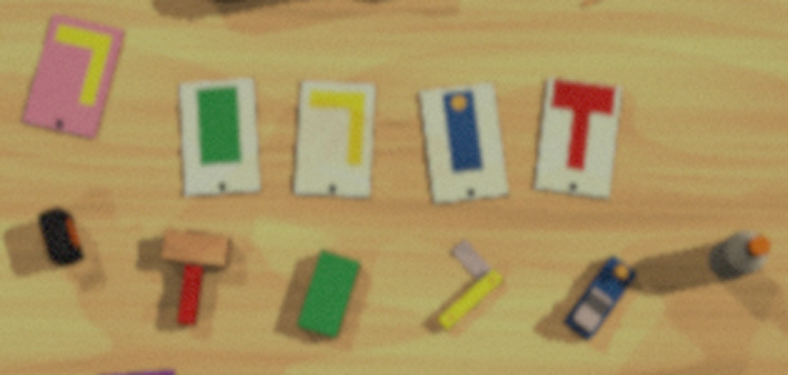

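The crop confirms it: the white tile at (299,170) with the yellow L is tile_square, and pink and purple are excluded. The mallet's head points up in the picture, the plane's knob is at the upper right, and the square's blade goes up and left from the stock's upper-right end. The measured sizes agree with the given ones. Next I fix the plane and square poses and set up a delta helper.

```bash
cat >> h.py <<'E'
def plan(x,y,z,th):
    """shift (tool mm) and yaw to TCP x,y,z mm with object yaw th deg (tool y at th+90 mod 180); axes of now"""
    s=sense(); R=s["ee_rot"]; d=R.T@(np.array([x,y,z])-s["eef_pos"]*1000)
    h=np.degrees(np.arctan2(R[1,1],R[0,1])); a=(h-(th+90)+90)%180-90
    q6=np.degrees(np.arctan2(y,x))-(h-a); q6=(q6+180)%360-180
    print("plan",d.round(1).tolist(),"yaw",round(np.radians(a),3),"q6~",round(np.radians(q6),2),"clock",round(s["clock"],1))
def S():
    s=sense(); R=s["ee_rot"]; print("tcp",(s["eef_pos"]*1000).round(1),"objyaw",round((np.degrees(np.arctan2(R[1,1],R[0,1])))%180-90,1),"open",round(s["opening"]*1000,1),"ff",round(s["finger_force"],1),"F",s["force"].round(1))
E
python3 - <<'E'
from h import *
d=get_image("top")
f=lambda c,z:world(d,np.array(c)/2.5+[165,115],z)*1000
for z in(0,.024): w=f([(615,258),(635,270),(587,338),(567,325)],z); print(z,w.round(1).tolist(),w.mean(0).round(1), np.linalg.norm(w[0]-w[3]),np.degrees(np.arctan2(*(w[0]+w[1]-w[2]-w[3])[::-1])))
k=f([(622,272)],.044)[0]; a=np.radians(-35.8); print("knob",k,"centre",k-40*np.array([np.cos(a),np.sin(a)]))
w=f([(441,325),(499,277)],.012);print("stock",w,w.mean(0))
print("blade tip",f([(460,245)],.003))
print("mallet head",f([(163,232),(230,235)],.04), f([(196,233)],.04))
plan(451+5,266,120,-4.8)
E
```

```text
0 [[491.8, -290.7], [476.2, -317.1], [384.9, -253.0], [401.6, -226.7]] [ 438.6 -271.9] 110.5898695153358 -35.20998851110687
0.024 [[488.7, -286.4], [473.3, -312.4], [383.4, -249.3], [399.8, -223.4]] [ 436.3 -267.9] 108.91365787780151 -35.209988511106864
knob [ 468.00661491 -291.73326532] centre [ 435.56406216 -268.33495832]
stock [[ 397.78262731  -60.17320465]
 [ 462.29041933 -135.65650326]] [430.03652332 -97.91485395]
blade tip [[505.12611088 -84.31021139]]
mallet head [[510.09305411 303.17883049]
 [507.72147078 216.11400605]] [[509.55119093 260.31862772]]
plan [-306.8, -194.6, 127.7] yaw -0.339 q6~ -0.96 clock 0.2
```

```bash
python3 -m jog '[{"translation":[-307,-195,128],"yaw":-0.339,"grip":85},{"translation":[-307,-195,128],"yaw":-0.339,"grip":85},{"translation":[-307,-195,128],"yaw":-0.339,"grip":85},{"translation":[-307,-195,128],"yaw":-0.339,"grip":85},{"translation":[-307,-195,128],"yaw":-0.339,"grip":85},{"translation":[-307,-195,128],"yaw":-0.339,"grip":60},{"translation":[-307,-195,128],"yaw":-0.339,"grip":60},{"translation":[-307,-195,128],"yaw":-0.339,"grip":60},{"translation":[-307,-195,128],"yaw":-0.339,"grip":60},{"translation":[-307,-195,128],"yaw":-0.339,"grip":60}]' 80
python3 - <<'E'
from h import *
S();plan(456,266,24,-4.8)
E
```

```text
clock: 1.03
eef_pos: [0.4573, 0.2615, 0.1181]
ee_rot: [[-0.996, 0.088, -0.002], [0.088, 0.996, -0.003], [0.002, -0.003, -1.0]]
force: [-0.7, 0.0, -1.1]
opening: 0.0601
finger_force: 0.0
tcp [457.3 261.5 118.1] objyaw -5.0 open 60.1 ff 0.0 F [-0.7  0.  -1.1]
plan [1.5, 4.7, 94.0] yaw -0.004 q6~ -0.96 clock 1.0
```

```bash
python3 -m jog '[{"translation":[1,4,30],"yaw":0,"grip":60},{"translation":[1,4,60],"yaw":0,"grip":60},{"translation":[1,4,80],"yaw":0,"grip":60},{"translation":[1,4,94],"yaw":0,"grip":60},{"translation":[1,4,94],"yaw":0,"grip":60},{"translation":[1,4,94],"yaw":0,"grip":10},{"translation":[1,4,94],"yaw":0,"grip":10},{"translation":[1,4,94],"yaw":0,"grip":10},{"translation":[1,4,94],"yaw":0,"grip":10},{"translation":[1,4,94],"yaw":0,"grip":10}]' 80
python3 - <<'E'
from h import *
S();plan(456,266,150,-4.8)
E
```

```text
clock: 1.87
eef_pos: [0.4569, 0.2706, 0.0282]
ee_rot: [[-0.997, 0.083, 0.002], [0.083, 0.997, 0.0], [-0.002, 0.001, -1.0]]
force: [-0.6, -2.4, 6.9]
opening: 0.0227
finger_force: 77.6
tcp [456.9 270.6  28.2] objyaw -4.8 open 22.7 ff 77.6 F [-0.6 -2.4  6.9]
plan [0.2, -4.6, -121.8] yaw 0.0 q6~ -0.96 clock 1.9
```

```bash
python3 -m jog '[{"translation":[0,0,-30],"yaw":0,"grip":10},{"translation":[0,0,-60],"yaw":0,"grip":10},{"translation":[0,0,-90],"yaw":0,"grip":10},{"translation":[0,0,-120],"yaw":0,"grip":10},{"translation":[0,0,-120],"yaw":0,"grip":10},{"translation":[0,0,-120],"yaw":0,"grip":10}]' 80
python3 - <<'E'
from h import *
S();plan(673.6,-241.3,150,-6.6)
d=get_image("side");cv2.imwrite("pics/s1.png",cv2.resize(d["img"][60:300,100:500,::-1],None,fx=2,fy=2))
E
```

```text
clock: 2.37
eef_pos: [0.4574, 0.2712, 0.1489]
ee_rot: [[-0.996, 0.084, 0.006], [0.084, 0.996, 0.003], [-0.005, 0.003, -1.0]]
force: [-0.8, -1.0, -2.5]
opening: 0.0225
finger_force: 78.7
tcp [457.4 271.2 148.9] objyaw -4.8 open 22.5 ff 78.7 F [-0.8 -1.  -2.5]
plan [-258.3, -492.6, -1.3] yaw 0.031 q6~ -1.8 clock 2.4
```

View pics/s1.png

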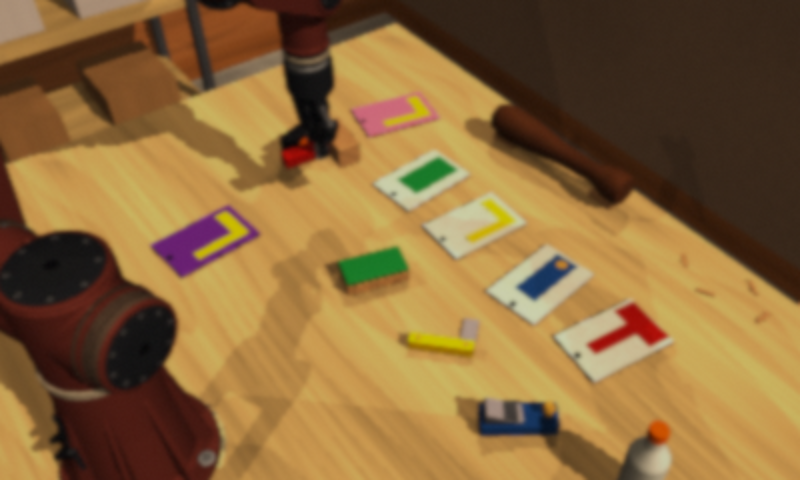

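The mallet hangs level in the gripper at about (315,150) in the crop. Now I carry it over to its tile.

```bash
python3 -m jog '[{"translation":[-19,-35,0],"yaw":0.031,"grip":10},{"translation":[-38,-70,0],"yaw":0.031,"grip":10},{"translation":[-57,-105,0],"yaw":0.031,"grip":10},{"translation":[-76,-140,0],"yaw":0.031,"grip":10},{"translation":[-95,-175,0],"yaw":0.031,"grip":10},{"translation":[-114,-210,0],"yaw":0.031,"grip":10},{"translation":[-133,-245,0],"yaw":0.031,"grip":10},{"translation":[-152,-280,0],"yaw":0.031,"grip":10},{"translation":[-170,-310,0],"yaw":0.031,"grip":10},{"translation":[-170,-310,0],"yaw":0.031,"grip":10}]' 80 | head -2
python3 -m jog '[{"translation":[-17,-35,0],"yaw":0,"grip":10},{"translation":[-34,-70,0],"yaw":0,"grip":10},{"translation":[-51,-105,0],"yaw":0,"grip":10},{"translation":[-68,-140,0],"yaw":0,"grip":10},{"translation":[-80,-165,0],"yaw":0,"grip":10},{"translation":[-85,-177,0],"yaw":0,"grip":10},{"translation":[-85,-177,0],"yaw":0,"grip":10},{"translation":[-85,-177,0],"yaw":0,"grip":10},{"translation":[-85,-177,0],"yaw":0,"grip":10}]' 80 | head -2
python3 - <<'E'
from h import *
S();plan(673.6,-241.3,36,-6.6)
E
```

```text
clock: 3.25
eef_pos: [0.6004, -0.059, 0.144]
clock: 4.0
eef_pos: [0.662, -0.2363, 0.1442]
tcp [ 662.  -236.3  144.2] objyaw -6.5 open 22.3 ff 79.0 F [ 0.1  0.4 -3.6]
plan [-12.5, -3.9, 108.1] yaw 0.001 q6~ -1.8 clock 4.0
```

```bash
python3 -m jog '[{"translation":[-12,-4,30],"yaw":0,"grip":10},{"translation":[-12,-4,60],"yaw":0,"grip":10},{"translation":[-12,-4,80],"yaw":0,"grip":10},{"translation":[-12,-4,92],"yaw":0,"grip":10},{"translation":[-12,-4,99],"yaw":0,"grip":10},{"translation":[-12,-4,99],"yaw":0,"grip":10},{"translation":[-12,-4,99],"yaw":0,"grip":10},{"translation":[-12,-4,99],"yaw":0,"grip":10}]' 80 | head -2
python3 - <<'E'
from h import *
S();plan(673.6,-241.3,36,-6.6)
d=get_image("top");cv2.imwrite("pics/t1.png",cv2.resize(d["img"][120:270,300:500,::-1],None,fx=4,fy=4,interpolation=2))
E
```

```text
clock: 4.67
eef_pos: [0.6764, -0.2441, 0.0496]
tcp [ 676.4 -244.1   49.6] objyaw -6.6 open 22.6 ff 78.9 F [ 0.9  0.1 -2.3]
plan [3.2, 2.5, 13.6] yaw 0.001 q6~ -1.8 clock 4.7
```

```bash
python3 -m jog '[{"translation":[3,2,5],"yaw":0,"grip":10},{"translation":[3,2,10],"yaw":0,"grip":10},{"translation":[3,2,14],"yaw":0,"grip":10},{"translation":[3,2,14],"yaw":0,"grip":10},{"translation":[3,2,14],"yaw":0,"grip":10},{"translation":[3,2,14],"yaw":0,"grip":10}]' 80 | head -2
python3 - <<'E'
from h import *
S();plan(673.6,-241.3,34,-6.6)
E
```

```text
clock: 5.22
eef_pos: [0.6725, -0.2417, 0.0344]
tcp [ 672.5 -241.7   34.4] objyaw -6.6 open 22.0 ff 79.7 F [-2.3  1.9  3. ]
plan [-1.0, 0.5, 0.4] yaw 0.0 q6~ -1.8 clock 5.2
```

```bash
python3 -m jog '[{"translation":[0,0,0],"yaw":0,"grip":60},{"translation":[0,0,0],"yaw":0,"grip":60},{"translation":[0,0,0],"yaw":0,"grip":60},{"translation":[0,0,-30],"yaw":0,"grip":70},{"translation":[0,0,-70],"yaw":0,"grip":85},{"translation":[0,0,-110],"yaw":0,"grip":85},{"translation":[0,0,-110],"yaw":0,"grip":85},{"translation":[0,0,-110],"yaw":0,"grip":85}]' 80 | head -2
python3 - <<'E'
from h import *
S();plan(436,-268,120,-35.5)
E
```

```text
clock: 5.88
eef_pos: [0.6752, -0.243, 0.1486]
tcp [ 675.2 -243.   148.6] objyaw -6.6 open 84.9 ff 0.0 F [ 0.  -0.  -0.8]
plan [235.0, -52.2, 26.6] yaw 0.505 q6~ -1.5 clock 5.9
```

```bash
python3 -m jog '[{"translation":[35,-8,4],"yaw":0.1,"grip":85},{"translation":[70,-16,8],"yaw":0.2,"grip":85},{"translation":[105,-24,12],"yaw":0.3,"grip":85},{"translation":[140,-32,16],"yaw":0.4,"grip":85},{"translation":[175,-40,20],"yaw":0.5,"grip":85},{"translation":[210,-48,24],"yaw":0.505,"grip":85},{"translation":[235,-52,27],"yaw":0.505,"grip":75},{"translation":[235,-52,27],"yaw":0.505,"grip":75},{"translation":[235,-52,27],"yaw":0.505,"grip":75},{"translation":[235,-52,27],"yaw":0.505,"grip":75}]' 80 | head -2
python3 - <<'E'
from h import *
S();plan(436,-268,25,-35.5)
d=get_image("top");cv2.imwrite("pics/t2.png",cv2.resize(cv2.convertScaleAbs(d["img"][120:270,300:490,::-1],alpha=1.4),None,fx=4,fy=4,interpolation=2))
E
```

```text
clock: 6.72
eef_pos: [0.4329, -0.2662, 0.1158]
tcp [ 432.9 -266.2  115.8] objyaw -35.5 open 74.9 ff 0.0 F [-0.3 -0.5 -0.3]
plan [-3.6, 0.3, 90.8] yaw -0.001 q6~ -1.5 clock 6.7
```

View pics/t2.png

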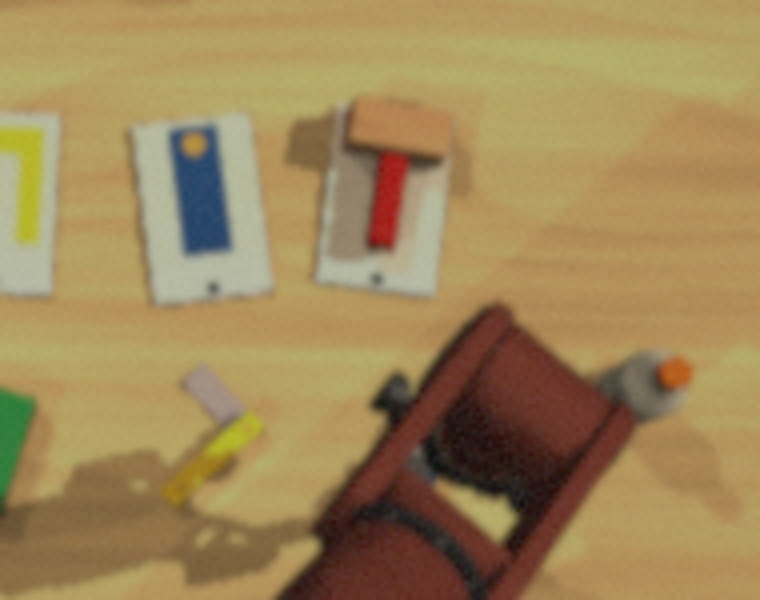

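The mallet covers its outline at crop (390,175). The arm looks near the glue from above, so I check the clearance from the side before going down.

```bash
python3 - <<'E'
from h import *
d=get_image("side");cv2.imwrite("pics/s2.png",cv2.resize(d["img"][100:340,180:500,::-1],None,fx=2,fy=2))
E
```

```text
(no output)
```

View pics/s2.png

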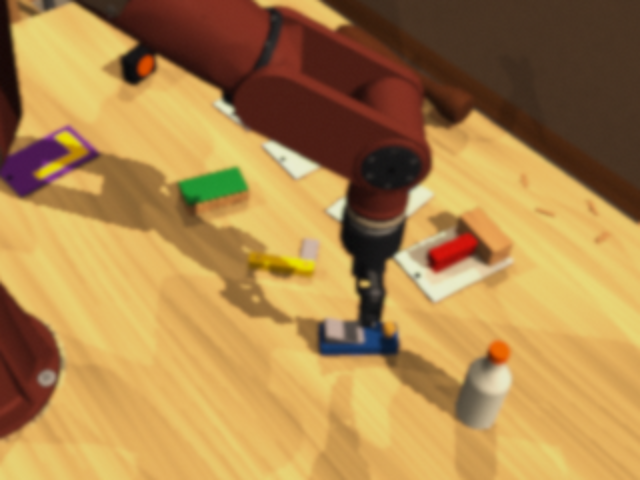

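The forearm is well above and clear of the glue at (485,390), and the gripper is over the plane. Going down.

```bash
python3 -m jog '[{"translation":[-2,0,30],"yaw":0,"grip":75},{"translation":[-2,0,60],"yaw":0,"grip":75},{"translation":[-2,0,80],"yaw":0,"grip":75},{"translation":[-2,0,92],"yaw":0,"grip":75},{"translation":[-2,0,92],"yaw":0,"grip":75},{"translation":[-2,0,92],"yaw":0,"grip":20},{"translation":[-2,0,92],"yaw":0,"grip":20},{"translation":[-2,0,92],"yaw":0,"grip":20},{"translation":[-2,0,92],"yaw":0,"grip":20},{"translation":[-2,0,92],"yaw":0,"grip":20}]' 90|head -2
python3 - <<'E'
from h import *
S()
E
python3 -m jog '[{"translation":[0,0,-30],"yaw":0,"grip":20},{"translation":[0,0,-65],"yaw":0,"grip":20},{"translation":[0,0,-100],"yaw":0,"grip":20},{"translation":[0,0,-125],"yaw":0,"grip":20},{"translation":[0,0,-125],"yaw":0,"grip":20},{"translation":[0,0,-125],"yaw":0,"grip":20},{"translation":[0,0,-125],"yaw":0,"grip":20}]' 90|head -2
python3 - <<'E'
from h import *
S();plan(659.7,-84.2,150,8)
E
```

```text
clock: 7.65
eef_pos: [0.4365, -0.2681, 0.0269]
tcp [ 436.5 -268.1   26.9] objyaw -35.5 open 39.9 ff 91.9 F [1.1 2.9 4.8]
clock: 8.23
eef_pos: [0.433, -0.2665, 0.1479]
tcp [ 433.  -266.5  147.9] objyaw -35.5 open 39.7 ff 93.1 F [-1.4  0.8 -4. ]
plan [-78.6, 280.0, -2.3] yaw -0.759 q6~ -1.84 clock 8.2
```

```bash
python3 -m jog '[{"translation":[-10,35,0],"yaw":-0.1,"grip":20},{"translation":[-20,70,0],"yaw":-0.2,"grip":20},{"translation":[-30,105,0],"yaw":-0.3,"grip":20},{"translation":[-40,140,0],"yaw":-0.4,"grip":20},{"translation":[-50,175,0],"yaw":-0.5,"grip":20},{"translation":[-60,210,0],"yaw":-0.6,"grip":20},{"translation":[-70,245,0],"yaw":-0.7,"grip":20},{"translation":[-77,280,0],"yaw":-0.759,"grip":20},{"translation":[-77,280,0],"yaw":-0.759,"grip":20},{"translation":[-77,280,0],"yaw":-0.759,"grip":20}]' 90|head -2
python3 - <<'E'
from h import *
S();plan(659.7,-84.2,50,8)
E
```

```text
clock: 9.07
eef_pos: [0.6584, -0.082, 0.1451]
tcp [658.4 -82.  145.1] objyaw 8.1 open 39.5 ff 93.2 F [-1.2 -0.2 -4.3]
plan [-1.5, -2.6, 95.1] yaw 0.002 q6~ -1.84 clock 9.1
```

```bash
python3 -m jog '[{"translation":[-1,-2,30],"yaw":0,"grip":20},{"translation":[-1,-2,60],"yaw":0,"grip":20},{"translation":[-1,-2,80],"yaw":0,"grip":20},{"translation":[-1,-2,93],"yaw":0,"grip":20},{"translation":[-1,-2,93],"yaw":0,"grip":20},{"translation":[-1,-2,93],"yaw":0,"grip":20},{"translation":[-1,-2,93],"yaw":0,"grip":20}]' 90|head -2
python3 - <<'E'
from h import *
S();plan(659.7,-84.2,33,8)
E
```

```text
clock: 9.65
eef_pos: [0.6616, -0.0868, 0.0574]
tcp [661.6 -86.8  57.4] objyaw 7.9 open 39.5 ff 93.2 F [-0.5  0.1 -3.7]
plan [1.6, 2.8, 24.4] yaw -0.001 q6~ -1.84 clock 9.7
```

```bash
python3 -m jog '[{"translation":[1,2,8],"yaw":0,"grip":20},{"translation":[1,2,14],"yaw":0,"grip":20},{"translation":[1,2,19],"yaw":0,"grip":20},{"translation":[1,2,22],"yaw":0,"grip":20},{"translation":[1,2,22],"yaw":0,"grip":20},{"translation":[1,2,22],"yaw":0,"grip":20},{"translation":[1,2,22],"yaw":0,"grip":20}]' 90|head -2
python3 - <<'E'
from h import *
S();plan(659.7,-84.2,32.5,8)
E
```

```text
clock: 10.23
eef_pos: [0.6598, -0.0842, 0.0344]
tcp [659.8 -84.2  34.4] objyaw 8.0 open 39.6 ff 93.3 F [ 0.6  0.5 -4. ]
plan [0.1, 0.0, 1.9] yaw -0.0 q6~ -1.84 clock 10.2
```

```bash
python3 -m jog '[{"translation":[0,0,2],"yaw":0,"grip":20},{"translation":[0,0,2],"yaw":0,"grip":20},{"translation":[0,0,2],"yaw":0,"grip":70},{"translation":[0,0,2],"yaw":0,"grip":70},{"translation":[0,0,2],"yaw":0,"grip":70},{"translation":[0,0,-30],"yaw":0,"grip":70},{"translation":[0,0,-70],"yaw":0,"grip":70},{"translation":[0,0,-110],"yaw":0,"grip":70},{"translation":[0,0,-110],"yaw":0,"grip":70}]' 90|head -2
python3 - <<'E'
from h import *
S();plan(425.7,-90.6,100,-47.5)
E
```

```text
clock: 10.98
eef_pos: [0.6665, -0.0857, 0.1559]
tcp [666.5 -85.7 155.9] objyaw 8.0 open 69.9 ff 0.0 F [ 2.  -0.1  2.5]
plan [240.1, 29.0, 51.5] yaw 0.968 q6~ -0.95 clock 11.0
```

```bash
python3 -m jog '[{"translation":[30,4,0],"yaw":0.12,"grip":55},{"translation":[60,8,0],"yaw":0.24,"grip":55},{"translation":[90,12,0],"yaw":0.36,"grip":55},{"translation":[120,16,10],"yaw":0.48,"grip":55},{"translation":[150,20,20],"yaw":0.6,"grip":55},{"translation":[180,24,30],"yaw":0.72,"grip":55},{"translation":[210,28,40],"yaw":0.84,"grip":55},{"translation":[236,29,50],"yaw":0.96,"grip":55},{"translation":[236,29,50],"yaw":0.968,"grip":55},{"translation":[236,29,50],"yaw":0.968,"grip":55}]' 60|head -2
python3 -m jog '[{"translation":[0,0,0],"yaw":0,"grip":55},{"translation":[0,0,0],"yaw":0,"grip":55},{"translation":[0,0,0],"yaw":0,"grip":55}]' 60|head -2
python3 - <<'E'
from h import *
S();plan(425.7,-90.6,20,-47.5)
d=get_image("top");cv2.imwrite("pics/t3.png",cv2.resize(cv2.convertScaleAbs(d["img"][120:270,270:460,::-1],alpha=1.4),None,fx=4,fy=4,interpolation=2))
E
```

```text
clock: 11.82
eef_pos: [0.4203, -0.0879, 0.0938]
clock: 12.07
eef_pos: [0.424, -0.0888, 0.0955]
tcp [424.  -88.8  95.5] objyaw -47.4 open 55.2 ff 0.0 F [ 0.4 -0.4 -0.3]
plan [-2.3, -0.1, 75.5] yaw 0.001 q6~ -0.95 clock 12.1
```

View pics/t3.png

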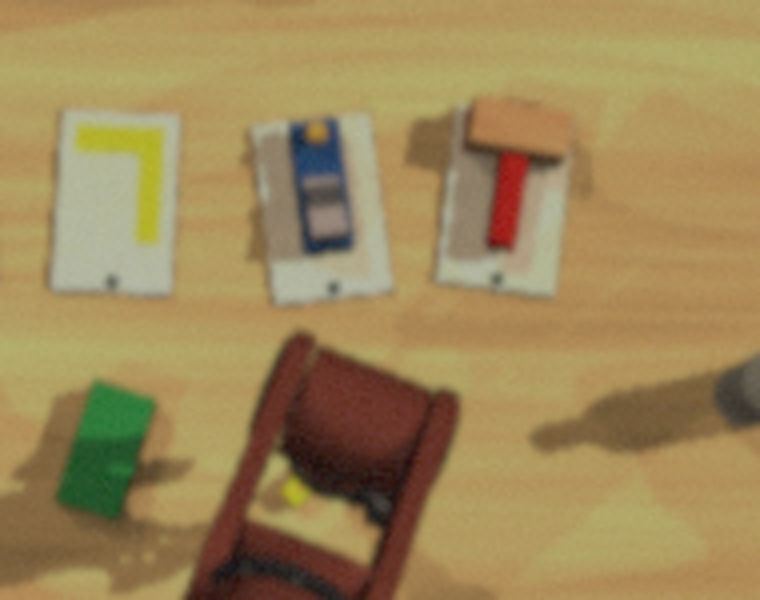

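The plane lies on its outline at crop (320,185). Now the square.

```bash
python3 -m jog '[{"translation":[-1,0,30],"yaw":0,"grip":55},{"translation":[-1,0,55],"yaw":0,"grip":55},{"translation":[-1,0,70],"yaw":0,"grip":55},{"translation":[-1,0,76],"yaw":0,"grip":55},{"translation":[-1,0,76],"yaw":0,"grip":55},{"translation":[-1,0,76],"yaw":0,"grip":8},{"translation":[-1,0,76],"yaw":0,"grip":8},{"translation":[-1,0,76],"yaw":0,"grip":8},{"translation":[-1,0,76],"yaw":0,"grip":8},{"translation":[-1,0,76],"yaw":0,"grip":8}]' 60|head -2
python3 - <<'E'
from h import *
S()
E
python3 -m jog '[{"translation":[0,0,-25],"yaw":0,"grip":8},{"translation":[0,0,-55],"yaw":0,"grip":8},{"translation":[0,0,-85],"yaw":0,"grip":8},{"translation":[0,0,-120],"yaw":0,"grip":8},{"translation":[0,0,-120],"yaw":0,"grip":8},{"translation":[0,0,-120],"yaw":0,"grip":8},{"translation":[0,0,-120],"yaw":0,"grip":8}]' 60|head -2
python3 - <<'E'
from h import *
S()
a=np.radians(-1.7);plan(660.7-10*np.cos(a),58.9-10*np.sin(a),145,-1.7)
E
```

```text
clock: 12.95
eef_pos: [0.4245, -0.0895, 0.02]
tcp [424.5 -89.5  20. ] objyaw -47.5 open 18.8 ff 59.8 F [0.3 1.3 6.5]
clock: 13.53
eef_pos: [0.4216, -0.0887, 0.1376]
tcp [421.6 -88.7 137.6] objyaw -47.5 open 18.9 ff 58.9 F [-0.1  0.2 -1.4]
plan [-45.8, 268.8, -7.6] yaw -0.799 q6~ -1.45 clock 13.5
```

```bash
python3 -m jog '[{"translation":[-6,33,0],"yaw":-0.1,"grip":8},{"translation":[-12,66,0],"yaw":-0.2,"grip":8},{"translation":[-18,100,0],"yaw":-0.3,"grip":8},{"translation":[-24,133,0],"yaw":-0.4,"grip":8},{"translation":[-30,167,0],"yaw":-0.5,"grip":8},{"translation":[-36,200,0],"yaw":-0.6,"grip":8},{"translation":[-42,235,0],"yaw":-0.7,"grip":8},{"translation":[-45,268,0],"yaw":-0.799,"grip":8},{"translation":[-45,268,0],"yaw":-0.799,"grip":8},{"translation":[-45,268,0],"yaw":-0.799,"grip":8}]' 60|head -2
python3 -m jog '[{"translation":[0,0,0],"yaw":0,"grip":8},{"translation":[0,0,0],"yaw":0,"grip":8},{"translation":[0,0,0],"yaw":0,"grip":8}]' 60|head -2
python3 - <<'E'
from h import *
S();plan(649,59.2,45,-1.7)
E
```

```text
clock: 14.37
eef_pos: [0.6493, 0.0601, 0.1345]
clock: 14.62
eef_pos: [0.6489, 0.0582, 0.1372]
tcp [648.9  58.2 137.2] objyaw -1.8 open 18.3 ff 59.1 F [ 0.7  0.3 -1.9]
plan [-0.3, 1.0, 92.2] yaw -0.001 q6~ -1.45 clock 14.6
```

```bash
python3 -m jog '[{"translation":[0,1,30],"yaw":0,"grip":8},{"translation":[0,1,60],"yaw":0,"grip":8},{"translation":[0,1,80],"yaw":0,"grip":8},{"translation":[0,1,95],"yaw":0,"grip":8},{"translation":[0,1,100],"yaw":0,"grip":8},{"translation":[0,1,100],"yaw":0,"grip":8},{"translation":[0,1,100],"yaw":0,"grip":8},{"translation":[0,1,100],"yaw":0,"grip":8}]' 60|head -2
python3 - <<'E'
from h import *
S();plan(649,59.2,26,-1.7)
E
```

```text
clock: 15.28
eef_pos: [0.6523, 0.0598, 0.0405]
tcp [652.3  59.8  40.5] objyaw -1.7 open 18.4 ff 59.1 F [-0.4  0.2 -1. ]
plan [3.3, -0.7, 14.5] yaw -0.0 q6~ -1.45 clock 15.3
```

```bash
python3 -m jog '[{"translation":[2,0,5],"yaw":0,"grip":8},{"translation":[2,0,9],"yaw":0,"grip":8},{"translation":[2,0,12],"yaw":0,"grip":8},{"translation":[2,0,12],"yaw":0,"grip":8},{"translation":[2,0,12],"yaw":0,"grip":8},{"translation":[2,0,12],"yaw":0,"grip":8}]' 60|head -2
python3 - <<'E'
from h import *
S();plan(649,59.2,26,-1.7)
E
```

```text
clock: 15.78
eef_pos: [0.6487, 0.0601, 0.0263]
tcp [648.7  60.1  26.3] objyaw -1.7 open 18.7 ff 59.2 F [-0.4  0.1 -0.5]
plan [-0.4, -0.9, 0.3] yaw -0.0 q6~ -1.45 clock 15.8
```

```bash
python3 -m jog '[{"translation":[0,0,0],"yaw":0,"grip":50},{"translation":[0,0,0],"yaw":0,"grip":50},{"translation":[0,0,0],"yaw":0,"grip":50},{"translation":[0,0,-30],"yaw":0,"grip":50},{"translation":[0,0,-70],"yaw":0,"grip":85},{"translation":[0,0,-110],"yaw":0,"grip":85},{"translation":[0,0,-110],"yaw":0,"grip":85},{"translation":[0,0,-110],"yaw":0,"grip":85}]' 60|head -2
python3 - <<'E'
from h import *
S();plan(434.9,88.8,100,-16.1)
E
```

```text
clock: 16.45
eef_pos: [0.6519, 0.06, 0.1414]
tcp [651.9  60.  141.4] objyaw -1.7 open 85.0 ff 0.0 F [0.4 0.1 0.1]
plan [218.2, 22.3, 39.3] yaw 0.251 q6~ -1.09 clock 16.4
```

```bash
python3 -m jog '[{"translation":[36,4,0],"yaw":0.1,"grip":85},{"translation":[72,8,0],"yaw":0.2,"grip":85},{"translation":[108,12,10],"yaw":0.251,"grip":85},{"translation":[144,16,20],"yaw":0.251,"grip":85},{"translation":[180,20,30],"yaw":0.251,"grip":85},{"translation":[216,22,40],"yaw":0.251,"grip":85},{"translation":[216,22,40],"yaw":0.251,"grip":85},{"translation":[216,22,40],"yaw":0.251,"grip":85},{"translation":[216,22,40],"yaw":0.251,"grip":85},{"translation":[216,22,40],"yaw":0.251,"grip":85}]' 60|head -2
python3 - <<'E'
from h import *
S();plan(434.9,88.8,26,-16.1)
d=get_image("top");cv2.imwrite("pics/t4.png",cv2.resize(cv2.convertScaleAbs(d["img"][120:270,220:410,::-1],alpha=1.4),None,fx=4,fy=4,interpolation=2))
E
```

```text
clock: 17.28
eef_pos: [0.4352, 0.0884, 0.0971]
tcp [435.2  88.4  97.1] objyaw -16.1 open 85.1 ff 0.0 F [0.4 0.3 0.4]
plan [0.6, 0.2, 71.1] yaw -0.0 q6~ -1.09 clock 17.3
```

View pics/t4.png

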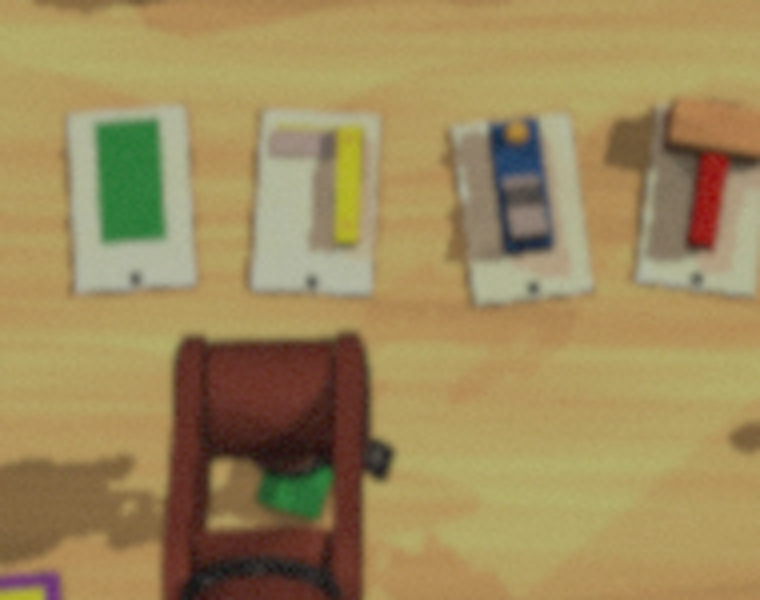

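The square is on its tile at crop (330,185), a few mm short along the tile's x; I'll measure that later. Now I grip the block.

```bash
python3 -m jog '[{"translation":[0,0,30],"yaw":0,"grip":85},{"translation":[0,0,50],"yaw":0,"grip":85},{"translation":[0,0,68],"yaw":0,"grip":85},{"translation":[0,0,70],"yaw":0,"grip":85},{"translation":[0,0,70],"yaw":0,"grip":85},{"translation":[0,0,70],"yaw":0,"grip":35},{"translation":[0,0,70],"yaw":0,"grip":35},{"translation":[0,0,70],"yaw":0,"grip":35},{"translation":[0,0,70],"yaw":0,"grip":35}]' 50|head -2
python3 - <<'E'
from h import *
S()
E
python3 -m jog '[{"translation":[0,0,-25],"yaw":0,"grip":35},{"translation":[0,0,-55],"yaw":0,"grip":35},{"translation":[0,0,-85],"yaw":0,"grip":35},{"translation":[0,0,-120],"yaw":0,"grip":35},{"translation":[0,0,-120],"yaw":0,"grip":35},{"translation":[0,0,-120],"yaw":0,"grip":35},{"translation":[0,0,-120],"yaw":0,"grip":35}]' 50|head -2
python3 - <<'E'
from h import *
S();plan(661.8,243.2,145,5.1)
E
```

```text
clock: 18.08
eef_pos: [0.4354, 0.0886, 0.0281]
tcp [435.4  88.6  28.1] objyaw -16.1 open 53.8 ff 54.5 F [1.1 0.3 4.8]
clock: 18.67
eef_pos: [0.4327, 0.0884, 0.146]
tcp [432.7  88.4 146. ] objyaw -16.1 open 53.8 ff 53.9 F [ 0.4 -0.2 -1.9]
plan [-177.3, 212.2, 0.9] yaw -0.37 q6~ -1.31 clock 18.7
```

```bash
python3 -m jog '[{"translation":[-23,28,0],"yaw":-0.05,"grip":35},{"translation":[-46,56,0],"yaw":-0.1,"grip":35},{"translation":[-70,84,0],"yaw":-0.15,"grip":35},{"translation":[-93,112,0],"yaw":-0.2,"grip":35},{"translation":[-116,140,0],"yaw":-0.25,"grip":35},{"translation":[-140,168,0],"yaw":-0.3,"grip":35},{"translation":[-163,195,0],"yaw":-0.37,"grip":35},{"translation":[-176,212,0],"yaw":-0.37,"grip":35},{"translation":[-176,212,0],"yaw":-0.37,"grip":35},{"translation":[-176,212,0],"yaw":-0.37,"grip":35}]' 50|head -2
python3 -m jog '[{"translation":[0,0,30],"yaw":0,"grip":35},{"translation":[0,0,60],"yaw":0,"grip":35},{"translation":[0,0,80],"yaw":0,"grip":35},{"translation":[0,0,90],"yaw":0,"grip":35},{"translation":[0,0,90],"yaw":0,"grip":35},{"translation":[0,0,90],"yaw":0,"grip":35},{"translation":[0,0,90],"yaw":0,"grip":35}]' 50|head -2
python3 - <<'E'
from h import *
S();plan(661.8,243.2,35,5.1)
E
```

```text
clock: 19.5
eef_pos: [0.6597, 0.2435, 0.1424]
clock: 20.08
eef_pos: [0.6621, 0.2434, 0.058]
tcp [662.1 243.4  58. ] objyaw 5.1 open 53.6 ff 53.8 F [-0.1 -0.  -0.5]
plan [0.4, -0.2, 23.0] yaw 0.0 q6~ -1.31 clock 20.1
```

```bash
python3 -m jog '[{"translation":[0,0,8],"yaw":0,"grip":35},{"translation":[0,0,14],"yaw":0,"grip":35},{"translation":[0,0,19],"yaw":0,"grip":35},{"translation":[0,0,22],"yaw":0,"grip":35},{"translation":[0,0,22],"yaw":0,"grip":35},{"translation":[0,0,22],"yaw":0,"grip":35}]' 50
python3 -m jog '[{"translation":[0,0,0],"yaw":0,"grip":78},{"translation":[0,0,0],"yaw":0,"grip":78},{"translation":[0,0,0],"yaw":0,"grip":78},{"translation":[0,0,-30],"yaw":0,"grip":80},{"translation":[0,0,-70],"yaw":0,"grip":80},{"translation":[0,0,-110],"yaw":0,"grip":80},{"translation":[0,0,-150],"yaw":0,"grip":80},{"translation":[30,0,-180],"yaw":0,"grip":80},{"translation":[60,20,-180],"yaw":0,"grip":80},{"translation":[90,50,-180],"yaw":0,"grip":80}]' 50|head -2
python3 -m jog '[{"translation":[30,30,0],"yaw":0,"grip":80},{"translation":[60,60,0],"yaw":0,"grip":80},{"translation":[90,90,0],"yaw":0,"grip":80},{"translation":[120,120,0],"yaw":0,"grip":80},{"translation":[150,150,0],"yaw":0,"grip":80},{"translation":[170,180,0],"yaw":0,"grip":80},{"translation":[180,210,0],"yaw":0,"grip":80},{"translation":[180,210,0],"yaw":0,"grip":80},{"translation":[180,210,0],"yaw":0,"grip":80}]' 50|head -2
python3 - <<'E'
from h import *
d=get_image("top"); hsv=cv2.cvtColor(d["img"],cv2.COLOR_RGB2HSV)
cv2.imwrite("pics/t5.png",cv2.resize(cv2.convertScaleAbs(d["img"][125:230,170:480,::-1],alpha=1.4),None,fx=2.58,fy=2.58,interpolation=2))
def go(n,lo,hi,roi,z,hx):
    px=seg(d,hsv,lo,hi,roi); print(n,*rect(d,px,z))
go("block",(45,80,20),(85,255,255),(230,275,130,200),.038,0)
go("square",(22,170,100),(34,255,255),(300,321,150,200),.026,0)
go("plane",(95,80,20),(130,255,255),(325,372,130,200),.03,0)
go("handle",(0,170,40),(6,255,255),(374,420,130,200),.038,0)
E
```

```text
clock: 20.58
eef_pos: [0.6612, 0.2435, 0.0343]
ee_rot: [[-0.996, -0.089, 0.0], [-0.089, 0.996, 0.0], [-0.0, 0.0, -1.0]]
force: [-0.2, -0.5, 0.3]
opening: 0.0536
finger_force: 53.9
clock: 21.42
eef_pos: [0.5697, 0.2837, 0.219]
clock: 22.17
eef_pos: [0.3686, 0.4791, 0.2146]
block [660.2 242.6] [105.   54.2] 5.2 [660.  242.4]
square [655.5  59.4] [92.1 16.3] -2.6 [656.8  59.3]
plane [687.  -79.7] [41.  35.2] 6.9 [683.2 -79. ]
handle [ 648.5 -236.6] [78.1 21.3] -11.1 [ 649.9 -237.6]
```

View pics/t5.png

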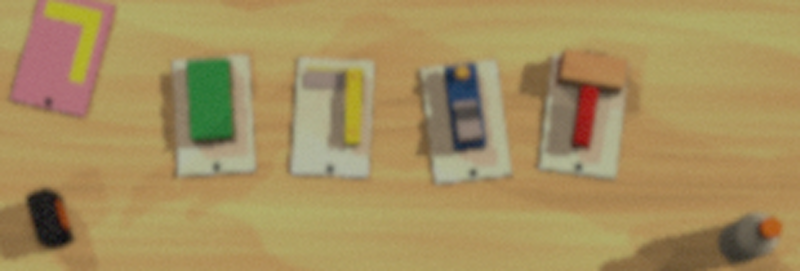

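Mallet, plane and block agree with their targets within a few mm. The square reads about 5 mm short in x, so I check its stock ends more closely.

```bash
python3 - <<'E'
from h import *
ims=[get_image("top") for _ in range(6)]; d=ims[0]
im=np.mean([i["img"] for i in ims],0).astype(np.float32)
def prof(y,z,xs,yaw=-1.7):
    p=np.array([[x,y+(x-660)*np.tan(np.radians(yaw)),z*1000] for x in xs])/1000
    c=p@d["R"].T+d["t"]; uv=c@d["K"].T; uv=(uv[:,:2]/uv[:,2:]).astype(np.float32)
    return cv2.remap(im,uv[None,:,0],uv[None,:,1],cv2.INTER_LINEAR)[0].astype(int)
xs=np.arange(590,730,4)
a=prof(59,.026,xs); print("stock",[(x,v[0]-v[2]) for x,v in zip(xs,a)])
xs=np.arange(660,732,4)
a=prof(105,.009,xs); print("blade",[(x,*v) for x,v in zip(xs,a)])
w=cv2.cvtColor(im.astype(np.uint8),cv2.COLOR_RGB2HSV); print("tile",*rect(d,seg(d,w,(0,0,90),(179,65,255),(277,321,140,200)),.006))
cv2.imwrite("pics/t6.png",cv2.resize(cv2.convertScaleAbs(im[135:205,270:325,::-1].astype(np.uint8),alpha=1.4),None,fx=8,fy=8,interpolation=2))
E
```

```text
stock [(np.int64(590), np.int64(14)), (np.int64(594), np.int64(18)), (np.int64(598), np.int64(23)), (np.int64(602), np.int64(25)), (np.int64(606), np.int64(36)), (np.int64(610), np.int64(73)), (np.int64(614), np.int64(94)), (np.int64(618), np.int64(95)), (np.int64(622), np.int64(93)), (np.int64(626), np.int64(93)), (np.int64(630), np.int64(95)), (np.int64(634), np.int64(99)), (np.int64(638), np.int64(100)), (np.int64(642), np.int64(100)), (np.int64(646), np.int64(99)), (np.int64(650), np.int64(99)), (np.int64(654), np.int64(99)), (np.int64(658), np.int64(99)), (np.int64(662), np.int64(99)), (np.int64(666), np.int64(101)), (np.int64(670), np.int64(99)), (np.int64(674), np.int64(100)), (np.int64(678), np.int64(99)), (np.int64(682), np.int64(98)), (np.int64(686), np.int64(99)), (np.int64(690), np.int64(98)), (np.int64(694), np.int64(93)), (np.int64(698), np.int64(91)), (np.int64(702), np.int64(88)), (np.int64(706), np.int64(71)), (np.int64(710), np.int64(45)), (np.int64(714), np.int64(32)), (np.int64(718), np.int64(35)), (np.int64(722), np.int64(51)), (np.int64(726), np.int64(60))]
blad
[... 451 characters left out ...]
p.int64(100), np.int64(90), np.int64(80)), (np.int64(692), np.int64(102), np.int64(90), np.int64(82)), (np.int64(696), np.int64(103), np.int64(92), np.int64(84)), (np.int64(700), np.int64(103), np.int64(92), np.int64(83)), (np.int64(704), np.int64(105), np.int64(94), np.int64(80)), (np.int64(708), np.int64(113), np.int64(104), np.int64(74)), (np.int64(712), np.int64(121), np.int64(115), np.int64(76)), (np.int64(716), np.int64(125), np.int64(123), np.int64(91)), (np.int64(720), np.int64(126), np.int64(124), np.int64(96)), (np.int64(724), np.int64(126), np.int64(117), np.int64(88)), (np.int64(728), np.int64(126), np.int64(108), np.int64(74))]
tile [646.3  87.1] [153.3  98.6] -1.7 [635.7  99.5]
```

View pics/t6.png

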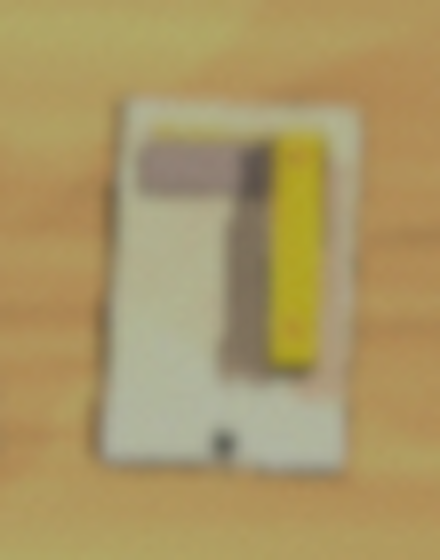

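The stock runs from x≈609 to 707 mm and the blade's outer edge is at about 707, so the square's origin is about 3.5 mm short of true, inside the 10 mm limit. All four tools are on their tiles and the arm is clear, so I'm handing in.

```bash
python3 -c "
from station import *
print(finish_job())"
```

```text
the job is handed in; nothing more can be done
None
```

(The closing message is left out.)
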